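Clamp the stencil frame in the hinge clamp

TASK

Set up the stencil-printing board: slide the wooden frame gently into the clamp at the end of the board until its bar sits fully home and square against the back of the clamp, roughly centred, then tighten the wing screw clockwise until it grips the bar firmly, about finger-tight, without crushing the soft wood. Do not bump or lean on the upright plate that stands close behind the wings, leave the other things where they are, and let go at the end.

Things in the scene. Friction and masses are not known exactly. Their poses are not given: they have to be found in the camera images.
- bench: Fixed plywood printing board, 270 (x) x 380 (y) x 15 mm. Origin at the centre of its underside; z up; its +y axis points from the open end towards the clamp, its x axis runs across the board (along the clamp).
- frame: Loose wooden stencil frame, outside 240 (x) x 210 (y) mm, all bars 22 mm wide and 20 mm high, about 0.35 kg, lying flat on the board. A clear plate fills the inside, its top 5 mm above the frame's underside. Origin at the centre of its underside; the bar on its +y side (outer face at y = +105 mm) goes into the clamp, the opposite one (y = -105 to -83 mm) can be gripped or pushed.
- channel: Grey steel clamp channel fixed on the board, C-shaped, 160 mm long along the board's x, open towards the board's -y: throat 28 mm high and 30 mm deep, back wall 6 mm thick, top flange 5 mm thick (28 to 33 mm above the board's top) with a threaded boss. Same axes as the board; origin on the board's top at the board's centre.
- web_face (a point): Centre of the front face of the clamp's back wall, 10 mm above the board's top; the frame is home when its +y bar lies flat against this face. It is at board x = 0, y = +136 mm.
- screw: The clamp's wing screw, upright through the flange; origin on its vertical axis (board x = 0, y = +125 mm, over the middle of the seated bar), 43 mm below the middle of the wings. A 20 mm wide rubber foot hangs under the flange on a lock-nutted shank, 1 to 4.5 mm above the bar. Clockwise from above lowers it 1.6 mm per rad (steep thread); on the bar it presses about 80 N harder per rad.
- wing_grip (a point): Middle of the aluminium wings, on the screw's axis; sinks with it. The wings are a flat upright blade, 9 mm thick, 52 mm from tip to tip along this point's x axis, flat faces to its +y and -y, at any angle. Its two round lobes reach 11 mm below and above this point; below them a 20 mm round hub, top 12 mm below this point.
- screw_boss (a point): Point on the screw's axis at the boss's top, 39 mm above the board's top. How the screw feels: thread friction 0.16 N m, either way; the load adds 0.016 N m per 10 N, always against tightening. A torque read at rest may lie on either side of the friction, so its change from the free-turning level tells the load. Firm is 30 to 80 N, a change of 0.05 to 0.13 N m. The screw stays where it is left.
- prop_plate: Dark steel upright plate fixed behind the wing screw (60 mm wide along x, 4 mm thick, top 70 mm above the board's top); its front face is 33 mm from the screw's axis, towards the board's +y, so the wing tips pass it with 7 mm to spare. Same axes and origin as the channel.
- ink_jar: Bystander: small ink jar, 36 mm wide, 45 mm high, standing on the board beside the clamp's +x end. Origin at the centre of its underside.
- wash_tray: Bystander: pale plastic tray, 220 x 160 x 50 mm, on the table to the right. Origin at the centre of its underside.
- tube_box: Bystander: flat box of paint tubes, 70 x 190 x 18 mm, on the table to the left. Origin at the centre of its underside.
- ink_roller: Bystander: ink roller with a wooden handle, 165 mm long, 34 mm high, on the table to the left. Origin on the table under its middle.

How it is judged:
By the outcome, as a careful person would: the job done as asked, in the order asked, and still so for the second after the job is handed in, with the robot touching nothing.
It also fails if it takes over 67 s, if anything falls off the work surface, if the arm or the gripper's body presses on something with over 40 N, if the wrist force passes 120 N, or if a joint passes its speed limit or range.

ROBOT

A 6-joint arm with a two-finger parallel gripper is mounted at the origin on the work surface. World frame = base frame: x ahead of the robot, y to its left, z up, the work surface at z = 0. Lengths are in m, angles in rad, forces in N, time in s.
With the tool pointing down it reaches from about 0.225 to 0.875 m from the base axis. Payload 3.4 kg.
Tool frame: the origin (TCP) lies between the finger pads; the fingertips stand 14 mm ahead of it and the grasp point (between the pads) lies 5 mm behind it; z points along the fingers, y is the direction in which the jaws open and shut (so a half turn about z gives the same grasp; the last joint's range is limited). The gripper opens to 85 mm and grips with 20 to 120 N. Pads are 22 mm wide; open, the fingers measure 114 mm over their backs; the gripper's body (76 mm by 85 mm) begins 54 mm behind the grasp point. The pads swing forward as they close: fully open they stand 13 mm farther back than shut.
Start: joints at [-1.369, 0.276, 1.505, -0, 1.361, -0.121], TCP at [0.182, -0.545, 0.245] pointing down, gripper open.
Joint ranges: [-2.89, 2.89], [-0.75, 2.08], [0.22, 2.7], [-1.18, 4.32], [0.11, 2.71], [-2.7, 2.7]. Speed limits (rad/s): [2.57, 2.57, 3.14, 3.14, 3.14, 3.14].

INTERFACE

Orientations are given as a unit quaternion [w, x, y, z].
In Python, from rig import manip, get_image, job gives the robot as it stands. The module is installed in compiled form; this text tells all that it offers.
- The arm moves only by the tool step_arm, never from a script. Its argument "moves" is one flat list of numbers, 5 for each row, row after row: the shift along the tool's x, y, z as a fraction of full scale, then the turn about the tool's z as a fraction of full scale, then the gripper's target within -1 to 1 (shut at 1, half-way at 0, fully open at -1). In form: [dx, dy, dz, twist, hand, dx, dy, dz, twist, hand, ...]. A call has 1 to 5 rows; each row is the pose to reach, as a shift and turn from the pose commanded when the call began, along the tool's axes at that moment, turning the shorter way round; what a row does not reach only later rows make up. Full scale, the value 1, is 500 mm for a shift and pi rad for a turn. A row lasts 1/10 s, in which the tool goes at most 50 mm and 8.59 degrees, less where a joint would pass 70% of its speed; a pose out of reach is approached as far as the arm can. A call with a number of a shift or a turn outside -1 to 1 is refused whole. A call with a gripper value outside its range is refused whole. The fingers move at their own pace and stop on an object; "force" is the grip in N (left out, the last holds). Time passes only in rows, so rows that repeat a pose let the fingers close. It gives the time, the measured TCP pose, the force and the opening at its end, in the units of the state.
- manip.get_state(): the state, without advancing time (a new reading comes with each control period).
- get_image(name): name is "side" or "top" or "wrist"; returns a dict with "frame" (400x640x3 uint8, blue, green, red), "fx", "fy", "cx", "cy" (pixels), "rvec" (rotation vector, rad) and "tvec" (3), from world to camera coordinates, as OpenCV has them; the wrist camera has in their place "T_tool_cam" (4x4, takes a point from camera to tool coordinates, whose origin is the TCP and whose axes are the flange's). Camera axes: x right, y down, z forward; pixel columns grow to the right and rows downward; lengths in m; the calibration is good to about 2 mm. A picture is of the moment at which its call begins: read the wrist's pose just before it. There is no depth.
- job.sign_off(): hands the job in, once; it reports no verdict.
The state is a dict: "clock": time; "qpos": joint angles; "qd": joint speeds; "effort": joint torques, N m; "position": TCP position; "ee_rot": TCP orientation; "contact_force": force on the tool from outside, world axes, zero at the start; "moment": the same for the moment, N m; "width": finger opening in m.
Only numpy, scipy, OpenCV 4.12 (cv2) and the standard library are available. Lean on these libraries where they do the work, as an engineer would, in place of code of your own. Each camera call takes 0.05 s, during which the arm holds its last target. There are 200 camera calls.

## Working session

There is one attempt and no reset: what is moved stays moved. The work goes in short steps, Python scripts to look and compute and a tool call to move; the robot and the scene stay as the last step left them, time stands still between calls to the robot, and variables do not carry over. Pictures are saved under pics/ and viewed, about 8 in all and at most 12, crops included, and the job is handed in when it is done.

Besides the shell and the picture viewer there is one more tool, called by a JSON object that holds its "api" and its "payload". step_arm: Moves the arm, as the interface text tells. Its arguments: {"type":"object","properties":{"moves":{"type":"array","items":{"type":"number","minimum":-1,"maximum":1}},"force":{"type":"number"}},"required":["moves"]}

```bash
mkdir -p pics; python3 - <<'E'
from rig import manip,get_image
import cv2,json
s=manip.get_state(); print({k:(v if not hasattr(v,'tolist') else v.tolist()) for k,v in s.items()})
for n in("top","side"):
    d=get_image(n); cv2.imwrite(f"pics/{n}0.png",d["frame"]); print(n,d["fx"],d["fy"],d["cx"],d["cy"],d["rvec"],d["tvec"])
E
```

```text
{'clock': 0.0, 'qpos': [-1.3689966417045099, 0.2765781055932696, 1.5061670423538818, -1.4733625980767373e-05, 1.3606731729067574, -0.12101667998694744], 'qd': [0.0006134463110155884, 0.0004035437050572094, 0.0004561678067309821, -0.003041121697726298, 0.0007547708674471465, 0.002168935717065088], 'effort': [-0.0004177201117272489, -41.67773365974426, -24.580448269844055, -5.057714247413969e-05, 0.010800338059198111, 3.640663408077671e-05], 'position': [0.18228963273865442, -0.5447988105372397, 0.24443579755655107], 'ee_rot': [-0.0009117980985921169, 0.9870012962676108, 0.1607097005446747, -4.405819284641047e-05], 'contact_force': [0.20144778153753493, 0.10114903930607605, 0.17348195607083078], 'moment': [0.008432300377637892, -0.0048965276562621925, 0.0897127647803133], 'width': 0.08513527821084699}
top 446.7199345766345 446.7199345766345 313.9233048225677 209.89289244567388 [ 2.11045972 -2.09452892  0.23483953] [-0.0306907   0.58131072  1.24155971]
side 424.4755555308288 424.4755555308288 324.53696148241755 203.400195963694 [ 0.29245748 -2.82059268  1.1922302 ] [0.52738669 0.14707424 1.19878467]
```

View pics/top0.png

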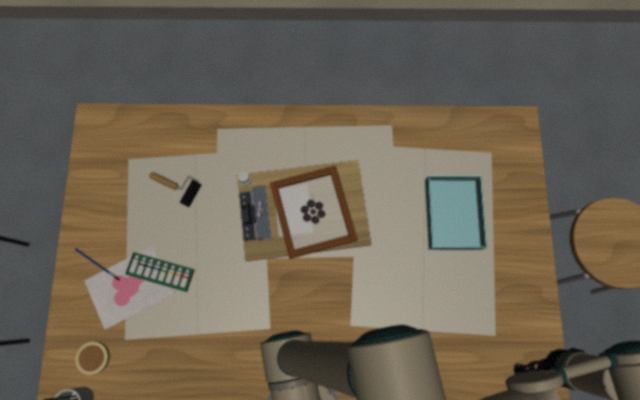

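View pics/side0.png

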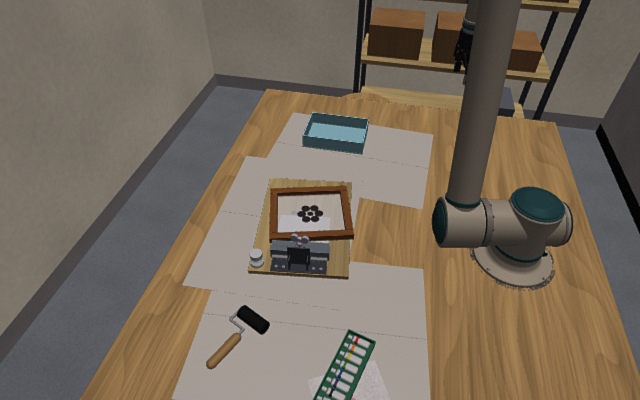

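The top view shows the board with corners near (237,179), (358,160), (371,245) and (246,261), the clamp at its left (world +y) end. The frame lies skewed at about (313,211). The side view shows the clamp and plate at about (300,255), with the jar at (256,258).

```bash
cat > h.py <<'E'
import numpy as np,cv2
from rig import manip,get_image
from scipy.spatial.transform import Rotation as R
def st():
    s=manip.get_state(); return s
def Rt(s):
    q=s["ee_rot"]; return R.from_quat([q[1],q[2],q[3],q[0]]).as_matrix()
def cam(n):
    s=st(); d=get_image(n)
    if n=="wrist":
        T=np.array(d["T_tool_cam"]); A=np.eye(4);A[:3,:3]=Rt(s);A[:3,3]=s["position"];W=A@T
        Rc,o=W[:3,:3],W[:3,3]
    else:
        M=cv2.Rodrigues(np.array(d["rvec"]))[0];Rc=M.T;o=-M.T@np.array(d["tvec"])
    return d,Rc,o
def cast(c,uv,z):
    d,Rc,o=c;uv=np.atleast_2d(np.array(uv,float))
    r=np.c_[(uv[:,0]-d["cx"])/d["fx"],(uv[:,1]-d["cy"])/d["fy"],np.ones(len(uv))]@Rc.T
    return o+r*((z-o[2])/r[:,2])[:,None]
def proj(c,P):
    d,Rc,o=c;p=(np.atleast_2d(P)-o)@Rc
    return np.c_[d["fx"]*p[:,0]/p[:,2]+d["cx"],d["fy"]*p[:,1]/p[:,2]+d["cy"]]
def brief():
    s=st(); Rm=Rt(s)
    print("t%.2f"%s["clock"],"p",np.round(np.array(s["position"])*1e3,1),"yaw(x) %.2f yaw(y) %.2f tilt %.3f"%(np.degrees(np.arctan2(Rm[1,0],Rm[0,0])),np.degrees(np.arctan2(Rm[1,1],Rm[0,1])),Rm[2,2]),"F",np.round(s["contact_force"],1),"M",np.round(s["moment"],3),"w %.1f"%(s["width"]*1e3),"q6 %.2f"%s["qpos"][5])
def tool(dw):  # world shift (m) -> fractions
    return np.round(Rt(st()).T@np.array(dw)/0.5,4)
E
python3 - <<'E'
from h import *
c=cam("top")
P=cast(c,[(237,179),(358,160),(371,245),(246,261)],.015)[:,:2];print(np.round(P*1e3)); print(P.mean(0))
im=c[0]["frame"];hsv=cv2.cvtColor(im,cv2.COLOR_BGR2HSV)
b,g,r=[im[...,i].astype(int) for i in range(3)]
m=((r-b>25)&(r<140)).astype(np.uint8);m[:,:235]=0;m[:,375:]=0;m[:155]=0;m[265:]=0
m=cv2.morphologyEx(m,cv2.MORPH_OPEN,np.ones((3,3)))
k=max(cv2.findContours(m,0,2)[0],key=cv2.contourArea);bx=cv2.boxPoints(cv2.minAreaRect(k));print(bx,cv2.contourArea(k))
F=cast(c,bx,.035)[:,:2];print(np.round(F*1e3),F.mean(0))
for Q in(P,F):
  for i in range(4):
    e=Q[(i+1)%4]-Q[i];print(np.round(np.linalg.norm(e)*1e3),np.round(np.degrees(np.arctan2(e[1],e[0])),1))
brief()
d=get_image("wrist");print(np.round(d["T_tool_cam"],3),d["fx"])
E
```

```text
[[ 689.  212.]
 [ 754. -162.]
 [ 487. -197.]
 [ 436.  174.]]
[0.59138189 0.00655371]
[[236.11478 171.26233]
 [363.5164  159.68036]
 [372.81967 262.01642]
 [245.41806 273.5984 ]] 9477.5
[[ 708.  212.]
 [ 748. -177.]
 [ 434. -199.]
 [ 397.  171.]] [0.57166641 0.00170923]
380.0 -80.2
269.0 -172.5
375.0 97.8
256.0 8.6
392.0 -84.1
315.0 -176.0
372.0 95.6
313.0 7.6
t0.15 p [ 182.3 -544.9  244.6] yaw(x) 18.49 yaw(y) -71.51 tilt -1.000 F [-0.2 -0.1  0.6] M [-0.003  0.038  0.022] w 85.5 q6 -0.12
[[-0.001 -0.951 -0.309  0.079]
 [ 1.    -0.    -0.001  0.   ]
 [ 0.001 -0.309  0.951 -0.129]
 [ 0.     0.     0.     1.   ]] 276.50748485671306
```

{"api": "step_arm", "payload": {"moves": [0.414,-0.279,0,0.056,-1,0.414,-0.279,0,0.056,-1,0.414,-0.279,0,0.056,-1,0.414,-0.279,0,0.056,-1,0.414,-0.279,0,0.056,-1], "force": 40}}

```text
clock: 0.7
position: [0.3352, -0.3456, 0.2453]
ee_rot: [0.0, 0.997, 0.073, 0.0]
contact_force: [1.4, -1.1, 0.7]
width: 0.0851
```

{"api": "step_arm", "payload": {"moves": [0.314,-0.304,0,0,-1,0.314,-0.304,0,0,-1,0.314,-0.304,0,0,-1,0.314,-0.304,0,0,-1,0.314,-0.304,0,0,-1]}}

```text
clock: 1.2
position: [0.4695, -0.1703, 0.2453]
ee_rot: [-0.001, 0.997, 0.075, 0.001]
contact_force: [-1.0, 0.3, 0.8]
width: 0.0855
```

{"api": "step_arm", "payload": {"moves": [0.314,-0.304,0,0,-1,0.314,-0.304,0,0,-1,0.314,-0.304,0,0,-1,0.314,-0.304,0,0,-1,0.314,-0.304,0,0,-1]}}

```text
clock: 1.7
position: [0.6028, 0.0032, 0.2447]
ee_rot: [-0.001, 0.997, 0.075, 0.001]
contact_force: [-0.8, -0.5, -0.6]
width: 0.0857
```

```bash
python3 - <<'E'
from h import *
brief(); c=cam("wrist"); cv2.imwrite("pics/w1.png",c[0]["frame"])
E
```

```text
t1.70 p [602.8   3.2 244.7] yaw(x) 8.62 yaw(y) -81.38 tilt -1.000 F [-0.8 -0.5 -0.6] M [-0.004  0.072 -0.005] w 85.7 q6 1.31
```

View pics/w1.png

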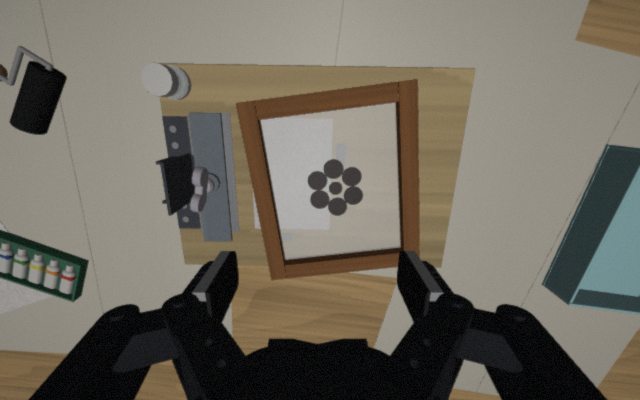

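The wrist view shows the frame with outer corners at about (238,102), (417,80), (419,250) and (272,279). The clamp is at left, flange (190–232, 112–241), the wings are near (203,188), and the plate is at (178,183).

```bash
python3 - <<'E'
from h import *
c=cam("wrist");im=c[0]["frame"]
hsv=cv2.cvtColor(im,cv2.COLOR_BGR2HSV)
print(hsv[90,330],hsv[170,410],hsv[75,300],hsv[150,450],hsv[330,330])
b,g,r=[im[...,i].astype(int) for i in range(3)]
m=((hsv[...,1]>125)&(hsv[...,2]<150)&(hsv[...,0]<20)).astype(np.uint8)*255;m[290:]=0;m[:,:225]=0;m[:,440:]=0
m=cv2.morphologyEx(m,cv2.MORPH_OPEN,np.ones((3,3)))
k=max(cv2.findContours(m,0,2)[0],key=cv2.contourArea);h=cv2.convexHull(k)
ap=cv2.approxPolyDP(h,6,True)[:,0];print(ap)
F=cast(c,ap,.035)[:,:2]
print(np.round(F*1e3))
for n,uv,z in(("board",[(475,68),(441,266),(185,265)],.015),("flange",[(190,112),(230,112),(237,239),(204,241)],.048),("wing",[(199,171),(196,207)],.086)):
  print(n,np.round(cast(c,uv,z)*1e3)[:,:2].tolist())
o=cv2.resize(im[60:290,130:440],None,fx=2.4,fy=2.4,interpolation=2)
cv2.polylines(o,[((ap-[130,60])*2.4).astype(int)],True,(0,255,0),1);cv2.imwrite("pics/w1c.png",o)
E
```

```text
[ 20  93 134] [ 13 142 104] [ 20  90 136] [ 20  93 132] [ 16 108 135]
[[417  81]
 [419 253]
 [397 266]
 [272 279]
 [237 104]]
[[ 730.  -90.]
 [ 518. -149.]
 [ 494. -124.]
 [ 446.   46.]
 [ 674.  110.]]
board [[756.0, -160.0], [492.0, -197.0], [437.0, 178.0]]
flange [[658.0, 158.0], [665.0, 113.0], [508.0, 96.0], [499.0, 138.0]]
wing [[602.0, 131.0], [561.0, 134.0]]
```

View pics/w1c.png

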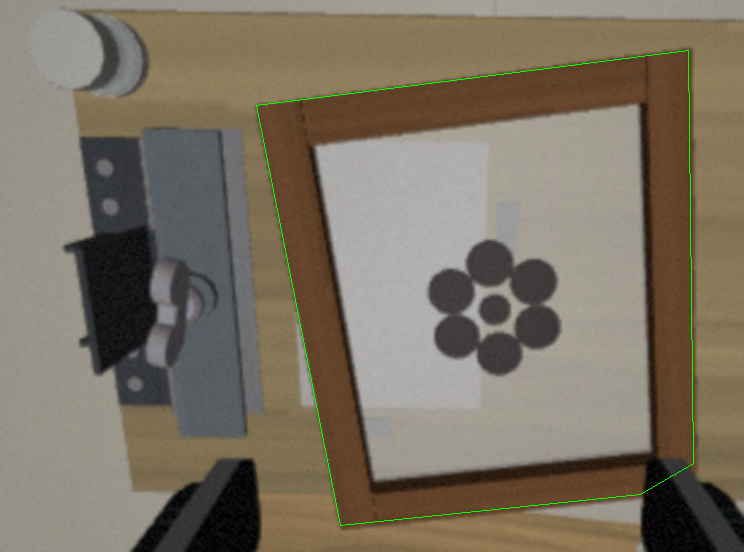

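{"api": "step_arm", "payload": {"moves": [-0.0145,0.232,0,-0.039,-1,-0.0145,0.232,0,-0.039,-1,-0.0145,0.232,0,-0.039,-1,-0.0145,0.232,0,-0.039,-1]}}

```text
clock: 2.2
position: [0.6093, -0.1203, 0.245]
ee_rot: [0.0, 0.991, 0.132, -0.001]
contact_force: [0.3, 1.0, -0.4]
width: 0.0856
```

{"api": "step_arm", "payload": {"moves": [0,0,0.1,0,-1,0,0,0.2,0,-1,0,0,0.3,0,-1,0,0,0.37,0,-0.3,0,0,0.37,0,-0.3]}}

```text
clock: 2.7
position: [0.6053, -0.1145, 0.0553]
ee_rot: [-0.003, 0.991, 0.134, -0.006]
contact_force: [-0.9, 0.0, 0.5]
width: 0.0589
```

```bash
python3 - <<'E'
from h import *
brief(); c=cam("wrist"); cv2.imwrite("pics/w2.png",c[0]["frame"])
E
```

```text
t2.70 p [ 605.3 -114.5   55.3] yaw(x) 15.42 yaw(y) -74.58 tilt -1.000 F [-0.9  0.   0.5] M [0.036 0.047 0.026] w 58.9 q6 1.00
```

View pics/w2.png

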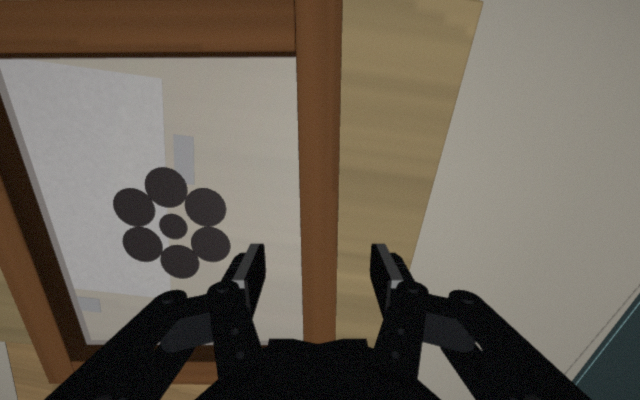

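The wrist view shows the -y bar (302–340) midway between the fingers (265/372) and parallel to them, so I go down and grip.

{"api": "step_arm", "payload": {"moves": [0,0,0.034,0,-0.3,0,0,0.034,0,0.2,0,0,0.034,0,0.6,0,0,0.034,0,0.6,0,0,0.034,0,0.6], "force": 40}}

```text
clock: 3.25
position: [0.6113, -0.116, 0.0459]
ee_rot: [0.0, 0.991, 0.134, 0.002]
contact_force: [-1.4, 2.9, 6.3]
width: 0.0197
```

{"api": "step_arm", "payload": {"moves": [0,0,0.034,0,1,0,0,0,0,1,0,0,0,0,1]}}

```text
clock: 3.55
position: [0.6127, -0.1173, 0.0467]
ee_rot: [0.002, 0.991, 0.135, 0.003]
contact_force: [0.3, -0.3, -4.5]
width: 0.0201
```

```bash
python3 - <<'E'
from h import *
brief()
E
```

```text
t3.55 p [ 612.7 -117.3   46.7] yaw(x) 15.47 yaw(y) -74.53 tilt -1.000 F [ 0.3 -0.3 -4.5] M [-0.37  -0.101 -0.011] w 20.1 q6 1.00
```

{"api": "step_arm", "payload": {"moves": [0,0,0,0,1,0,0,0,0,1]}}

```text
clock: 3.75
position: [0.6096, -0.1165, 0.0422]
ee_rot: [-0.0, 0.991, 0.134, -0.001]
contact_force: [-0.2, -1.0, -4.3]
width: 0.02
```

```bash
python3 - <<'E'
from h import *
brief(); c=cam("wrist"); cv2.imwrite("pics/w3.png",c[0]["frame"])
c=cam("side"); cv2.imwrite("pics/s3.png",cv2.resize(c[0]["frame"][160:300,230:400],None,fx=4,fy=4,interpolation=2))
E
```

```text
t3.75 p [ 609.6 -116.5   42.2] yaw(x) 15.44 yaw(y) -74.56 tilt -1.000 F [-0.2 -1.  -4.3] M [-0.313 -0.061 -0.   ] w 20.0 q6 1.00
```

View pics/s3.png

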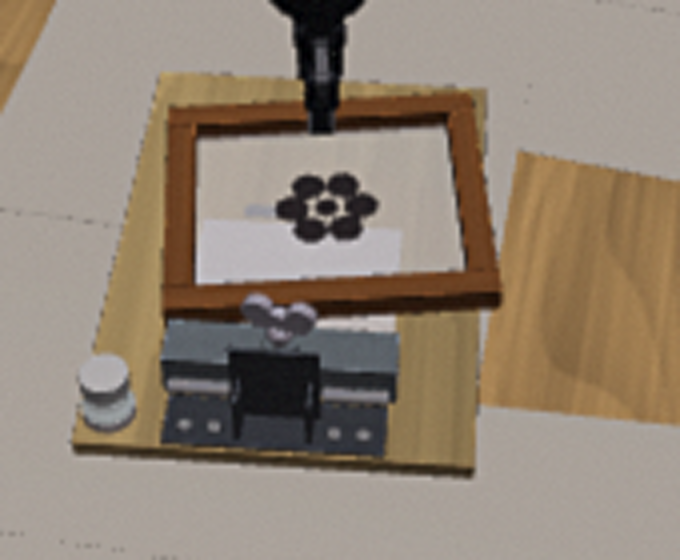

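{"api": "step_arm", "payload": {"moves": [0,0,0.002,0,1,0,0,0.004,0,1,0,0,0.004,0,1]}}

```text
clock: 4.15
position: [0.6101, -0.1165, 0.0406]
ee_rot: [-0.0, 0.991, 0.134, -0.001]
contact_force: [-0.1, 0.9, -4.3]
width: 0.0201
```

```bash
python3 - <<'E'
from h import *
brief()
E
```

```text
t4.15 p [ 610.1 -116.5   40.6] yaw(x) 15.43 yaw(y) -74.57 tilt -1.000 F [-0.1  0.9 -4.3] M [-0.346 -0.128 -0.009] w 20.1 q6 1.00
```

{"api": "step_arm", "payload": {"moves": [0,0,0.002,0,1,0,0,0.004,0,1,0,0,0.004,0,1]}}

```text
clock: 4.45
position: [0.6104, -0.1166, 0.0393]
ee_rot: [0.0, 0.991, 0.134, 0.0]
contact_force: [-0.2, -0.1, -3.1]
width: 0.02
```

{"api": "step_arm", "payload": {"moves": [0,0,0.001,0,1,0,0,0.002,0,1,0,0,0.002,0,1]}}

```text
clock: 4.75
position: [0.6104, -0.1166, 0.0384]
ee_rot: [0.0, 0.991, 0.134, 0.0]
contact_force: [-0.1, -1.0, -3.0]
width: 0.0203
```

```bash
python3 - <<'E'
from h import *
brief()
E
```

```text
t4.75 p [ 610.4 -116.6   38.4] yaw(x) 15.43 yaw(y) -74.57 tilt -1.000 F [-0.1 -1.  -3. ] M [-0.272 -0.098  0.094] w 20.3 q6 1.00
```

{"api": "step_arm", "payload": {"moves": [0.0015,-0.009,0.001,0.008,1,0.003,-0.018,0.002,0.016,1,0.0045,-0.027,0.003,0.024,1,0.006,-0.036,0.003,0.032,1,0.0073,-0.046,0.003,0.0395,1]}}

```text
clock: 5.25
position: [0.6075, -0.0932, 0.037]
ee_rot: [0.0, 0.997, 0.072, -0.0]
contact_force: [-1.5, -1.2, -2.2]
width: 0.0202
```

{"api": "step_arm", "payload": {"moves": [0,0,0,0,1,0,0,0,0,1]}}

```text
clock: 5.45
position: [0.6081, -0.0929, 0.037]
ee_rot: [-0.0, 0.997, 0.073, 0.0]
contact_force: [-0.9, 2.4, -1.2]
width: 0.0199
```

```bash
python3 - <<'E'
from h import *
brief(); c=cam("top"); o=cv2.resize(c[0]["frame"][140:280,220:390],None,fx=4.5,fy=4.2,interpolation=2)
cv2.imwrite("pics/t4.png",o)
c=cam("wrist");cv2.imwrite("pics/w4.png",c[0]["frame"])
E
```

```text
t5.45 p [608.1 -92.9  37. ] yaw(x) 8.35 yaw(y) -81.65 tilt -1.000 F [-0.9  2.4 -1.2] M [ 0.343 -0.254  0.149] w 19.9 q6 1.16
```

View pics/w4.png

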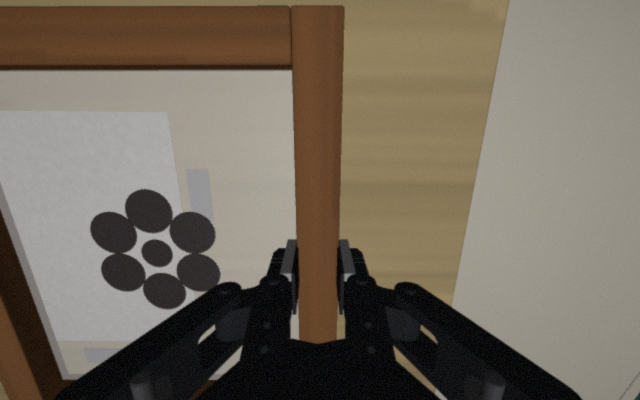

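The frame is gripped squarely (bar 293–343). The board's edge at (508,0)–(453,300) lets me compare angles numerically.

```bash
python3 - <<'E'
from h import *
c=cam("wrist");im=c[0]["frame"];hsv=cv2.cvtColor(im,cv2.COLOR_BGR2HSV)
def edge(rows,a,b,ch,s):
    out=[]
    for v in rows:
        x=cv2.GaussianBlur(im[v-1:v+2].astype(float),(5,1),0).mean(0)[a:b] if ch is None else hsv[v-1:v+2,a:b,ch].astype(float).mean(0)
        x=cv2.GaussianBlur(x.reshape(1,-1),(7,1),0)[0];g=np.diff(x)*s;out.append((a+np.argmax(g)+.5,v))
    return np.array(out)
def fit(P):
    l=cv2.fitLine(P[:,:2].astype(np.float32),cv2.DIST_HUBER,0,.01,.01).ravel();return np.degrees(np.arctan(l[1]/l[0]))%180,l[2:]*1e3
def yawdir(name,E,z):
    P=cast(c,E,z);print(name,fit(P))
rows=range(20,230,5)
yawdir("board -y edge",edge(range(5,280,5),420,540,1,-1),.015)
yawdir("bar outer",edge(rows,325,360,1,-1),.035)
yawdir("bar inner",edge(rows,280,310,1,1),.035)
print(np.round(cast(c,[(343,7),(291,7)],.035)*1e3))
# top camera: board edges
E
```

```text
board -y edge (np.float32(7.7373214), array([ 687.0853, -171.0485], dtype=float32))
bar outer (np.float32(8.400334), array([680.9359  , -93.213844], dtype=float32))
bar inner (np.float32(8.700083), array([674.17834, -72.22185], dtype=float32))
[[728. -86.  35.]
 [724. -65.  35.]]
```

{"api": "step_arm", "payload": {"moves": [0.001,-0.008,0.001,-0.001,1,0.003,-0.02,0.001,-0.001,1,0.005,-0.034,0.001,-0.001,1,0.006,-0.048,0.001,-0.001,1,0.006,-0.058,0.001,-0.001,1]}}

```text
clock: 6.1
position: [0.6067, -0.0635, 0.0364]
ee_rot: [0.0, 0.997, 0.074, 0.0]
contact_force: [1.0, -2.0, -1.4]
width: 0.02
```

```bash
python3 - <<'E'
from h import *
brief()
E
```

```text
t6.10 p [606.7 -63.5  36.4] yaw(x) 8.51 yaw(y) -81.49 tilt -1.000 F [ 1.  -2.  -1.4] M [-0.107 -0.393 -0.214] w 20.0 q6 1.20
```

{"api": "step_arm", "payload": {"moves": [0,-0.004,0,0.001,1,0,-0.008,0,0.002,1,0,-0.011,0,0.002,1,0,-0.013,0,0.002,1,0,-0.014,0,0.002,1]}}

```text
clock: 6.6
position: [0.6056, -0.0574, 0.0363]
ee_rot: [0.0, 0.997, 0.071, 0.0]
contact_force: [-0.5, -1.5, -0.8]
width: 0.0199
```

{"api": "step_arm", "payload": {"moves": [0,-0.001,0,0,1,0,-0.002,0,0,1,0,-0.003,0,0,1]}}

```text
clock: 6.9
position: [0.6054, -0.0559, 0.0363]
ee_rot: [0.0, 0.997, 0.071, 0.0]
contact_force: [-0.1, -2.4, -1.4]
width: 0.0201
```

```bash
python3 - <<'E'
from h import *
brief()
E
```

```text
t6.90 p [605.4 -55.9  36.3] yaw(x) 8.13 yaw(y) -81.87 tilt -1.000 F [-0.1 -2.4 -1.4] M [-0.129 -0.284 -0.218] w 20.1 q6 1.22
```

{"api": "step_arm", "payload": {"moves": [0,-0.001,0,0,1,0,-0.002,0,0,1,0,-0.003,0,0,1,0,-0.004,0,0,1]}}

```text
clock: 7.3
position: [0.6052, -0.0548, 0.0364]
ee_rot: [0.001, 0.997, 0.071, 0.0]
contact_force: [0.4, -6.3, -1.4]
width: 0.02
```

{"api": "step_arm", "payload": {"moves": [0,-0.001,0,0,1,0,-0.002,0,0,1,0,-0.003,0,0,1]}}

```text
clock: 7.6
position: [0.6051, -0.0547, 0.0365]
ee_rot: [0.002, 0.997, 0.072, 0.0]
contact_force: [-0.1, -9.4, -0.6]
width: 0.0203
```

```bash
python3 - <<'E'
from h import *
brief()
E
```

```text
t7.60 p [605.1 -54.7  36.5] yaw(x) 8.21 yaw(y) -81.79 tilt -1.000 F [-0.1 -9.4 -0.6] M [-1.426 -0.244 -0.312] w 20.3 q6 1.23
```

{"api": "step_arm", "payload": {"moves": [0,0,0,0,0.4,0,0,0,0,-0.1,0,0,0,0,-0.1,0,0,0,0,-0.1,0,0,-0.04,0,-0.1]}}

```text
clock: 8.1
position: [0.6025, -0.0514, 0.054]
ee_rot: [-0.001, 0.997, 0.071, -0.003]
contact_force: [0.5, -0.5, 0.2]
width: 0.0469
```

{"api": "step_arm", "payload": {"moves": [0,0,-0.08,0,-0.1,0,0,-0.16,0,0.1,0,-0.1,-0.25,0,0.3,0,-0.15,-0.25,0,0.3,0,-0.15,-0.25,0,0.3]}}

```text
clock: 8.6
position: [0.5944, 0.0262, 0.1842]
ee_rot: [-0.001, 0.997, 0.073, 0.002]
contact_force: [-0.2, 0.2, -0.3]
width: 0.03
```

```bash
python3 - <<'E'
from h import *
brief(); c=cam("wrist"); cv2.imwrite("pics/w5.png",c[0]["frame"])
E
```

```text
t8.60 p [594.4  26.2 184.2] yaw(x) 8.37 yaw(y) -81.63 tilt -1.000 F [-0.2  0.2 -0.3] M [ 0.006 -0.022 -0.037] w 30.0 q6 1.35
```

View pics/w5.png

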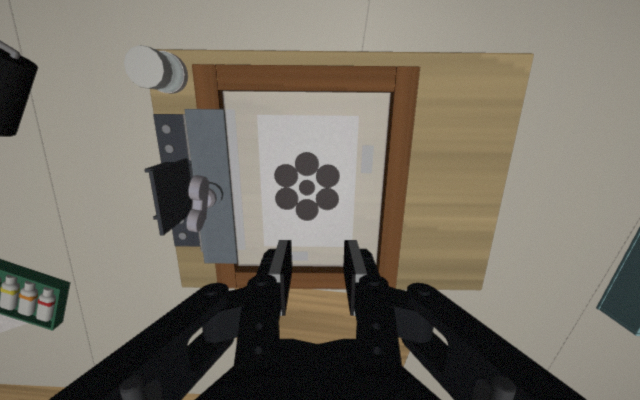

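The frame's bar is in the clamp and looks square, outer corners at (195,66), (418,67) and (400,289). The wing lobes are at (199,186) and (195,219).

```bash
python3 - <<'E'
from h import *
c=cam("wrist")
F=cast(c,[(194.5,66),(418.5,67),(400,289)],.035)[:,:2]*1e3;B=cast(c,[(532,54),(484,291),(181,290)],.015)[:,:2]*1e3
print(np.round(F),np.round(B))
a=lambda p,q:np.degrees(np.arctan2(*(q-p)[::-1]))
print(a(F[0],F[1]),a(F[2],F[1]),"board",a(B[1],B[0]),a(B[2],B[1]))
bc=(B[0]+B[2])/2;fc=(F[0]+F[2])/2;y=np.radians(8.1);M=np.array([[np.cos(y),np.sin(y)],[-np.sin(y),np.cos(y)]])
print("bc",bc,"frame in board",M@(fc-bc),"axis",bc+M.T@[0,125])
L=[cast(c,[(199,187),(196,218)],z)[:,:2]*1e3 for z in(.075,.08,.085)]
for l in L:print(np.round(l),l.mean(0),a(l[1],l[0]))
E
```

```text
[[694. 152.]
 [723. -50.]
 [489. -89.]] [[ 753. -162.]
 [ 488. -204.]
 [ 434.  175.]]
-81.93246466258921 9.492297425886434 board 9.03701940765715 -81.88469647677752
bc [593.57571422   6.65440706] frame in board [ 1.31481133 24.86760759] axis [575.96306023 130.40736428]
[[593. 130.]
 [563. 133.]] [577.87776569 131.61157317] -4.36115116957394
[[595. 128.]
 [565. 131.]] [579.8727494  129.58787017] -4.361151169573991
[[596. 126.]
 [567. 129.]] [581.86773311 127.56416717] -4.361151169573961
```

{"api": "step_arm", "payload": {"moves": [-0.001,-0.1,-0.05,-0.045,0.3,-0.001,-0.2,-0.05,-0.09,0.3,-0.001,-0.214,-0.05,-0.135,0.3,-0.001,-0.214,-0.05,-0.18,0.3,-0.001,-0.214,-0.05,-0.23,0.3]}}

```text
clock: 9.2
position: [0.5781, 0.1275, 0.205]
ee_rot: [-0.0, 0.908, 0.419, -0.001]
contact_force: [-0.8, -0.1, -0.5]
width: 0.0298
```

{"api": "step_arm", "payload": {"moves": [0,0,0,-0.23,0.3,0,0,0,-0.23,0.3,0,0,0,-0.23,0.3,0,0,0,-0.23,0.3,0,0,0,-0.23,0.3]}}

```text
clock: 9.7
position: [0.5783, 0.1265, 0.2049]
ee_rot: [-0.001, 0.702, 0.712, -0.001]
contact_force: [-0.4, -0.6, -0.3]
width: 0.0303
```

{"api": "step_arm", "payload": {"moves": [0,0,0,-0.23,0.3,0,0,0,-0.23,0.3,0,0,0,-0.23,0.3,0,0,0,-0.23,0.3,0,0,0,-0.23,0.3]}}

```text
clock: 10.2
position: [0.5783, 0.1265, 0.2048]
ee_rot: [-0.001, 0.405, 0.914, -0.001]
contact_force: [-0.8, -0.4, -0.2]
width: 0.0299
```

{"api": "step_arm", "payload": {"moves": [0,0,0,-0.23,0.3,0,0,0,-0.23,0.3,0,0,0,-0.23,0.3,0,0,0,-0.23,0.3,0,0,0,-0.23,0.3]}}

```text
clock: 10.7
position: [0.5783, 0.1265, 0.2048]
ee_rot: [-0.001, 0.056, 0.998, -0.0]
contact_force: [0.3, 0.9, -0.1]
width: 0.0298
```

```bash
python3 - <<'E'
from h import *
brief(); c=cam("wrist"); cv2.imwrite("pics/w6.png",cv2.resize(c[0]["frame"],None,fx=1.25,fy=1.25,interpolation=2))
E
```

```text
t10.70 p [578.3 126.5 204.8] yaw(x) 173.59 yaw(y) 83.59 tilt -1.000 F [ 0.3  0.9 -0.1] M [-0.051 -0.005  0.006] w 29.8 q6 -1.36
```

View pics/w6.png

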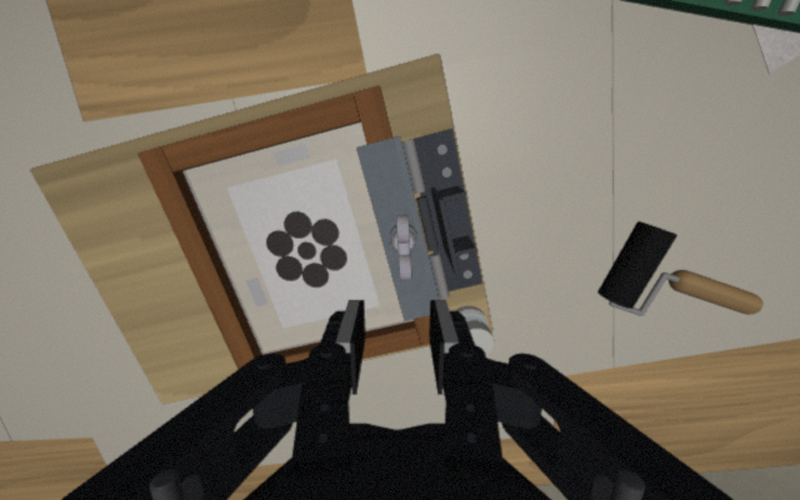

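The wing blade now runs nearly straight up and down the view at about (404,246) of the enlarged picture, between the jaws' centreline. I will triangulate it against the last view.

```bash
python3 - <<'E'
from h import *
s=st();c=cam("wrist");d,Rc,o=c;im=d["frame"]
b,g,r=[im[...,i].astype(int) for i in range(3)]
m=((r-b>-2)&(r>105)).astype(np.uint8);w=np.zeros_like(m);w[165:235,308:340]=1;m*=w
print(im[216,324],im[216,315],im[196,323],im[177,322])
n,l,stt,cen=cv2.connectedComponentsWithStats(m)
i=1+np.argmax(stt[1:,4]);print(stt[i],cen[i])
k=cv2.findContours((l==i).astype(np.uint8),0,2)[0][0];print(cv2.minAreaRect(k))
def ray(c,uv):
    d,Rc,o=c;v=Rc@np.array([(uv[0]-d["cx"])/d["fx"],(uv[1]-d["cy"])/d["fy"],1]);return o,v/np.linalg.norm(v)
# earlier view w5
T=np.array(d["T_tool_cam"]);y=np.radians(8.37)
A=np.eye(4);A[:3,:3]=np.array([[np.cos(y),np.sin(y),0],[np.sin(y),-np.cos(y),0],[0,0,-1]]);A[:3,3]=[.5944,.0262,.1842]
W=A@T;c5=(d,W[:3,:3],W[:3,3])
for u6,u5 in(((323.2,196.8),(197.3,202.5)),(cen[i],(197.3,202.5))):
    (o1,v1),(o2,v2)=ray(c,u6),ray(c5,u5)
    t=np.linalg.lstsq(np.c_[v1,-v2],o2-o1,rcond=None)[0];p,q=o1+t[0]*v1,o2+t[1]*v2;print(np.round(p*1e3,1),np.round(q*1e3,1))
for z in(.078,.082):
    P=cast(c,[(322.4,177.6),(324,216)],z)[:,:2]*1e3;print(z,P.mean(0),np.degrees(np.arctan2(*(P[0]-P[1])[::-1])),"tool",np.round((Rt(s).T@np.r_[P.mean(0)/1e3-s["position"][:2],0])*1e3,1))
print(d["cx"],d["cy"])
o=cv2.resize(im[150:250,270:370],None,fx=6,fy=6,interpolation=2);cv2.imwrite("pics/w6c.png",o)
E
```

```text
[153 143 141] [104  99  94] [157 148 149] [132 129 133]
[308 201   9  34 171] [310.67836257 222.50877193]
((312.0, 217.5), (8.0, 33.0), 0.0)
[579.5 132.1  80.3] [579.3 131.7  80.3]
[591.9 119.3 111.6] [591.7 119.1 111.5]
0.078 [580.65726939 132.06573055] 176.34801088229335 tool [-1.7  5.8 -0. ]
0.082 [579.40526019 132.11618988] 176.34801088229332 tool [-0.5  5.7 -0. ]
317.3162351738306 199.3100782696915
```

View pics/w6c.png

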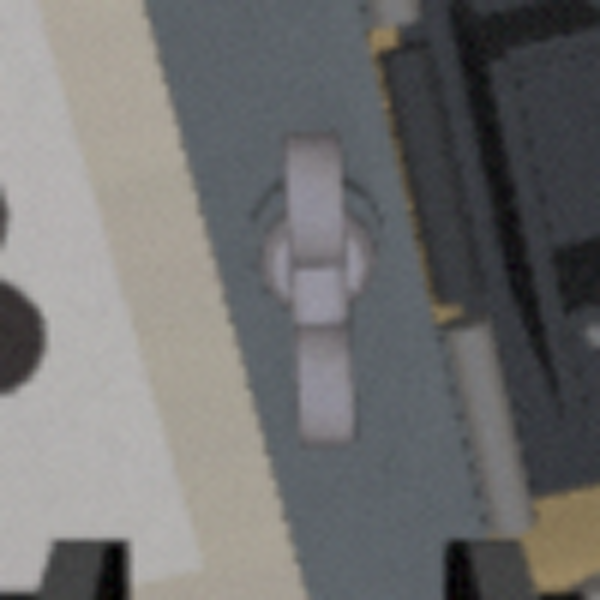

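The crop shows the blade tilted about 3° from the view's vertical, lobes at (315,190) and (328,390). Triangulation puts its middle at about (579.4, 131.9, 80.3) mm. I align above it with the jaws nearly shut so they pass the plate.

{"api": "step_arm", "payload": {"moves": [-0.001,0.011,0.05,-0.018,0.5,-0.001,0.011,0.1,-0.018,0.5,-0.001,0.011,0.15,-0.018,0.5,-0.001,0.011,0.16,-0.018,0.5,-0.001,0.011,0.16,-0.018,0.5]}}

```text
clock: 11.3
position: [0.5791, 0.1326, 0.1251]
ee_rot: [-0.001, 0.031, 1.0, -0.0]
contact_force: [0.2, 0.5, -0.1]
width: 0.0216
```

```bash
python3 - <<'E'
from h import *
brief();c=cam("wrist");im=c[0]["frame"]
cv2.imwrite("pics/w7.png",cv2.resize(im[130:350,200:440],None,fx=2.6,fy=2.6,interpolation=2))
E
```

```text
t11.30 p [579.1 132.6 125.1] yaw(x) 176.46 yaw(y) 86.46 tilt -1.000 F [ 0.2  0.5 -0.1] M [ 0.015 -0.045  0.018] w 21.6 q6 -1.40
```

View pics/w7.png

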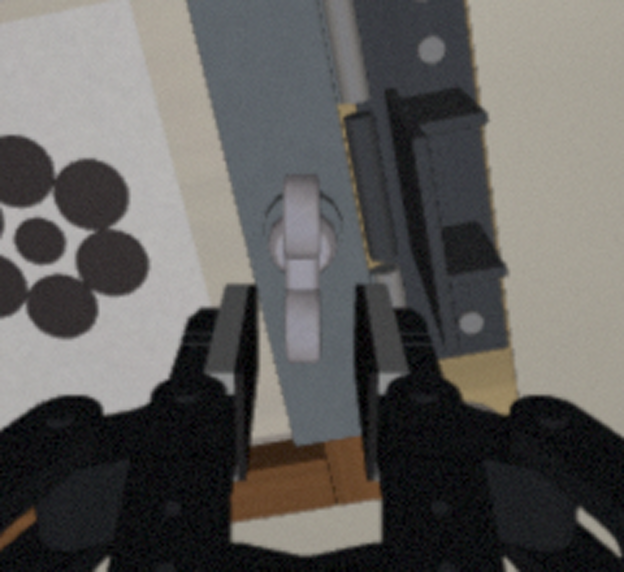

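The blade (284–320) is parallel to the fingers (256/356) and centred between them, and the plate is clear to the right. I go down slowly and close.

{"api": "step_arm", "payload": {"moves": [0,0,0.03,0,0.5,0,0,0.055,0,0.5,0,0,0.07,0,0.5,0,0,0.078,0,0.5,0,0,0.078,0,0.5], "force": 50}}

```text
clock: 11.85
position: [0.5795, 0.1331, 0.0869]
ee_rot: [-0.0, 0.03, 1.0, -0.0]
contact_force: [-0.3, 0.2, 0.3]
width: 0.0213
```

```bash
python3 - <<'E'
from h import *
brief()
E
```

```text
t11.85 p [579.5 133.1  86.9] yaw(x) 176.57 yaw(y) 86.57 tilt -1.000 F [-0.3  0.2  0.3] M [ 0.021  0.044 -0.002] w 21.3 q6 -1.40
```

{"api": "step_arm", "payload": {"moves": [0,0,0,0,0.7,0,0,0,0,0.8,0,0,0,0,1,0,0,0,0,1,0,0,0,0,1]}}

```text
clock: 12.35
position: [0.5799, 0.1319, 0.0878]
ee_rot: [0.0, 0.029, 1.0, -0.001]
contact_force: [-1.2, -4.7, 1.8]
width: 0.0076
```

```bash
python3 - <<'E'
from h import *
brief()
E
```

```text
t12.35 p [579.9 131.9  87.8] yaw(x) 176.62 yaw(y) 86.62 tilt -1.000 F [-1.2 -4.7  1.8] M [-0.954  0.133  0.113] w 7.6 q6 -1.40
```

{"api": "step_arm", "payload": {"moves": [0,-0.002,0,0,1,0,-0.002,0.0004,0.02,1,0,-0.002,0.0007,0.04,1,0,-0.002,0.001,0.06,1,0,-0.002,0.001,0.08,1]}}

```text
clock: 12.85
position: [0.5799, 0.1317, 0.0874]
ee_rot: [0.001, 0.156, 0.988, -0.0]
contact_force: [-0.7, -3.2, 1.8]
width: 0.0076
```

```bash
python3 - <<'E'
from h import *
brief()
E
```

```text
t12.85 p [579.9 131.7  87.4] yaw(x) 162.06 yaw(y) 72.06 tilt -1.000 F [-0.7 -3.2  1.8] M [-0.719  0.01   0.164] w 7.6 q6 -1.15
```

{"api": "step_arm", "payload": {"moves": [0,0,0.0002,0.02,1,0,0,0.0004,0.04,1,0,0,0.0006,0.06,1,0,0,0.0008,0.08,1,0,0,0.001,0.1,1]}}

```text
clock: 13.35
position: [0.58, 0.1317, 0.0869]
ee_rot: [0.001, 0.309, 0.951, -0.0]
contact_force: [-1.2, -4.6, 3.5]
width: 0.0076
```

```bash
python3 - <<'E'
from h import *
brief()
E
```

```text
t13.35 p [580.  131.7  86.9] yaw(x) 144.06 yaw(y) 54.06 tilt -1.000 F [-1.2 -4.6  3.5] M [-0.71   0.097  0.183] w 7.6 q6 -0.84
```

{"api": "step_arm", "payload": {"moves": [0,0,0.0002,0.02,1,0,0,0.0004,0.04,1,0,0,0.0006,0.06,1,0,0,0.0008,0.08,1,0,0,0.001,0.1,1]}}

```text
clock: 13.85
position: [0.5799, 0.1316, 0.0864]
ee_rot: [0.001, 0.454, 0.891, -0.0]
contact_force: [-0.5, -4.3, 3.1]
width: 0.0075
```

```bash
python3 - <<'E'
from h import *
brief()
E
```

```text
t13.85 p [579.9 131.6  86.4] yaw(x) 126.06 yaw(y) 36.06 tilt -1.000 F [-0.5 -4.3  3.1] M [-0.755  0.05   0.13 ] w 7.5 q6 -0.52
```

{"api": "step_arm", "payload": {"moves": [0,0,0.0002,0.02,1,0,0,0.0004,0.04,1,0,0,0.0006,0.06,1,0,0,0.0008,0.08,1,0,0,0.001,0.1,1]}}

```text
clock: 14.35
position: [0.5799, 0.1316, 0.0859]
ee_rot: [0.001, 0.587, 0.809, -0.0]
contact_force: [-0.7, -4.5, 3.2]
width: 0.0077
```

```bash
python3 - <<'E'
from h import *
brief()
E
```

```text
t14.35 p [579.9 131.6  85.9] yaw(x) 108.07 yaw(y) 18.07 tilt -1.000 F [-0.7 -4.5  3.2] M [-0.732  0.136  0.221] w 7.7 q6 -0.21
```

```bash
cat >> h.py <<'E'
def avg(n=8):
    L=[]
    for _ in range(n): get_image("wrist"); s=st(); L.append(np.r_[s["moment"],s["contact_force"]])
    L=np.array(L); brief(); print("avg M,F",np.round(L.mean(0),3),"sd Mz %.3f"%L[:,2].std())
E
python3 -c "
from h import *
avg()"
```

```text
t14.75 p [579.9 131.6  85.9] yaw(x) 108.25 yaw(y) 18.25 tilt -1.000 F [-1.1 -4.5  5. ] M [-0.951  0.161 -0.022] w 7.5 q6 -0.21
avg M,F [-0.928  0.122 -0.021 -0.998 -4.911  4.463] sd Mz 0.027
```

{"api": "step_arm", "payload": {"moves": [0,0,0.0002,0.02,1,0,0,0.0004,0.04,1,0,0,0.0006,0.06,1]}}

```text
clock: 15.05
position: [0.5799, 0.1316, 0.0856]
ee_rot: [0.001, 0.66, 0.751, -0.0]
contact_force: [-1.1, -6.0, 4.5]
width: 0.0073
```

```bash
python3 -c "
from h import *
avg()"
```

```text
t15.45 p [579.9 131.6  85.6] yaw(x) 97.46 yaw(y) 7.46 tilt -1.000 F [-1.4 -6.   5.2] M [-1.021  0.234 -0.011] w 7.6 q6 -0.02
avg M,F [-9.840e-01  1.640e-01 -2.000e-03 -1.250e+00 -5.202e+00  4.792e+00] sd Mz 0.045
```

```bash
cat >> h.py <<'E'
def m():
    s=st();Rm=Rt(s);print("t%.2f"%s["clock"],"yaw %.1f"%np.degrees(np.arctan2(Rm[1,0],Rm[0,0])),"z %.1f"%(s["position"][2]*1e3),"Mz %.3f"%s["moment"][2],"e6 %.3f"%s["effort"][5],"qd6 %.2f"%s["qd"][5],"F",np.round(s["contact_force"],1),"w %.1f"%(s["width"]*1e3))
E
python3 -c "
from h import *
m()"
```

```text
t15.45 yaw 97.5 z 85.6 Mz -0.011 e6 -0.016 qd6 0.00 F [-1.4 -6.   5.2] w 7.6
```

{"api": "step_arm", "payload": {"moves": [0,0,0.0002,0.02,1,0,0,0.0004,0.04,1]}}

```text
clock: 15.65
position: [0.5798, 0.1316, 0.0854]
ee_rot: [0.001, 0.706, 0.708, -0.0]
contact_force: [-1.3, -5.6, 4.6]
width: 0.0074
```

```bash
python3 -c "
from h import *
m()"
```

```text
t15.65 yaw 90.1 z 85.4 Mz 0.163 e6 -0.369 qd6 0.62 F [-1.3 -5.6  4.6] w 7.4
```

{"api": "step_arm", "payload": {"moves": [0,0,0.0002,0.02,1,0,0,0.0004,0.04,1]}}

```text
clock: 15.85
position: [0.5798, 0.1316, 0.0852]
ee_rot: [0.001, 0.749, 0.662, -0.0]
contact_force: [0.0, -5.0, 5.2]
width: 0.0072
```

```bash
python3 -c "
from h import *
m()"
```

```text
t15.85 yaw 82.9 z 85.2 Mz 0.135 e6 -0.360 qd6 0.62 F [ 0.  -5.   5.2] w 7.2
```

{"api": "step_arm", "payload": {"moves": [0,0,0.0002,0.02,1,0,0,0.0004,0.04,1]}}

```text
clock: 16.05
position: [0.5798, 0.1316, 0.085]
ee_rot: [0.001, 0.789, 0.614, -0.0]
contact_force: [-1.3, -5.2, 5.6]
width: 0.0073
```

```bash
python3 -c "
from h import *
m()"
```

```text
t16.05 yaw 75.7 z 85.0 Mz 0.122 e6 -0.361 qd6 0.62 F [-1.3 -5.2  5.6] w 7.3
```

{"api": "step_arm", "payload": {"moves": [0,0,0.0002,0.02,1,0,0,0.0004,0.04,1]}}

```text
clock: 16.25
position: [0.5798, 0.1316, 0.0848]
ee_rot: [0.001, 0.826, 0.563, -0.0]
contact_force: [-1.7, -4.0, 5.6]
width: 0.0075
```

```bash
python3 -c "
from h import *
m()"
```

```text
t16.25 yaw 68.5 z 84.8 Mz 0.146 e6 -0.361 qd6 0.62 F [-1.7 -4.   5.6] w 7.5
```

Joint 6's effort is far less noisy than the wrist moment, at a steady -0.361 in free turning, so I use its change as the load signal. The target is about -0.45.

{"api": "step_arm", "payload": {"moves": [0,0,0.0002,0.02,1,0,0,0.0004,0.04,1]}}

```text
clock: 16.45
position: [0.5798, 0.1316, 0.0846]
ee_rot: [0.001, 0.86, 0.51, -0.0]
contact_force: [-1.1, -5.6, 4.0]
width: 0.0074
```

```bash
python3 -c "
from h import *
m()"
```

```text
t16.45 yaw 61.3 z 84.6 Mz 0.166 e6 -0.361 qd6 0.62 F [-1.1 -5.6  4. ] w 7.4
```

{"api": "step_arm", "payload": {"moves": [0,0,0.0002,0.02,1,0,0,0.0004,0.04,1]}}

```text
clock: 16.65
position: [0.5797, 0.1315, 0.0844]
ee_rot: [0.001, 0.89, 0.455, -0.0]
contact_force: [-0.5, -4.3, 5.2]
width: 0.0071
```

```bash
python3 -c "
from h import *
m()"
```

```text
t16.65 yaw 54.1 z 84.4 Mz 0.160 e6 -0.361 qd6 0.62 F [-0.5 -4.3  5.2] w 7.1
```

{"api": "step_arm", "payload": {"moves": [0,0,0.0002,0.02,1,0,0,0.0004,0.04,1]}}

```text
clock: 16.85
position: [0.5797, 0.1316, 0.0842]
ee_rot: [0.001, 0.917, 0.398, 0.0]
contact_force: [-1.8, -5.5, 4.2]
width: 0.0076
```

```bash
python3 -c "
from h import *
m()"
```

```text
t16.85 yaw 46.9 z 84.2 Mz 0.155 e6 -0.361 qd6 0.62 F [-1.8 -5.5  4.2] w 7.6
```

{"api": "step_arm", "payload": {"moves": [0,0,0.0002,0.02,1,0,0,0.0004,0.04,1]}}

```text
clock: 17.05
position: [0.5797, 0.1316, 0.084]
ee_rot: [0.001, 0.94, 0.34, 0.0]
contact_force: [-1.0, -5.1, 5.2]
width: 0.0079
```

```bash
python3 -c "
from h import *
m()"
```

```text
t17.05 yaw 39.7 z 84.0 Mz 0.122 e6 -0.361 qd6 0.62 F [-1.  -5.1  5.2] w 7.9
```

{"api": "step_arm", "payload": {"moves": [0,0,0.0002,0.02,1,0,0,0.0004,0.04,1]}}

```text
clock: 17.25
position: [0.5796, 0.1316, 0.0838]
ee_rot: [0.001, 0.96, 0.28, -0.0]
contact_force: [-1.0, -4.5, 4.6]
width: 0.0076
```

```bash
python3 -c "
from h import *
m()"
```

```text
t17.25 yaw 32.5 z 83.8 Mz 0.154 e6 -0.362 qd6 0.62 F [-1.  -4.5  4.6] w 7.6
```

{"api": "step_arm", "payload": {"moves": [0,0,0.0002,0.02,1,0,0,0.0004,0.04,1]}}

```text
clock: 17.45
position: [0.5796, 0.1316, 0.0836]
ee_rot: [0.001, 0.976, 0.219, 0.0]
contact_force: [-1.3, -5.1, 5.1]
width: 0.0077
```

```bash
python3 -c "
from h import *
m()"
```

```text
t17.45 yaw 25.3 z 83.6 Mz 0.156 e6 -0.357 qd6 0.62 F [-1.3 -5.1  5.1] w 7.7
```

{"api": "step_arm", "payload": {"moves": [0,0,0.0002,0.02,1,0,0,0.0004,0.04,1]}}

```text
clock: 17.65
position: [0.5796, 0.1316, 0.0834]
ee_rot: [0.001, 0.987, 0.158, 0.0]
contact_force: [-2.0, -4.7, 5.3]
width: 0.0074
```

```bash
python3 -c "
from h import *
m()"
```

```text
t17.65 yaw 18.1 z 83.4 Mz 0.191 e6 -0.344 qd6 0.62 F [-2.  -4.7  5.3] w 7.4
```

{"api": "step_arm", "payload": {"moves": [0,0,0.0002,0.02,1,0,0,0.0004,0.04,1]}}

```text
clock: 17.85
position: [0.5796, 0.1316, 0.0832]
ee_rot: [0.001, 0.995, 0.095, 0.0]
contact_force: [-1.5, -5.1, 5.4]
width: 0.0078
```

```bash
python3 -c "
from h import *
m()"
```

```text
t17.85 yaw 11.0 z 83.2 Mz 0.169 e6 -0.330 qd6 0.62 F [-1.5 -5.1  5.4] w 7.8
```

Since yaw 26° the effort has changed at 0.12–0.13 N m/rad, which is the predicted loading slope, so the foot is on the bar at roughly 20 N. I aim for a change of about 0.088.

{"api": "step_arm", "payload": {"moves": [0,0,0.0002,0.02,1,0,0,0.0004,0.04,1]}}

```text
clock: 18.05
position: [0.5796, 0.1317, 0.083]
ee_rot: [0.001, 0.999, 0.033, 0.0]
contact_force: [-2.2, -5.2, 5.2]
width: 0.0074
```

```bash
python3 -c "
from h import *
m()"
```

```text
t18.05 yaw 3.8 z 83.0 Mz 0.213 e6 -0.317 qd6 0.62 F [-2.2 -5.2  5.2] w 7.4
```

{"api": "step_arm", "payload": {"moves": [0,0,0.0002,0.02,1,0,0,0.0004,0.04,1]}}

```text
clock: 18.25
position: [0.5796, 0.1317, 0.0828]
ee_rot: [0.0, 1.0, -0.03, 0.0]
contact_force: [-2.4, -3.7, 6.0]
width: 0.0073
```

```bash
python3 -c "
from h import *
m()"
```

```text
t18.25 yaw -3.4 z 82.8 Mz 0.195 e6 -0.303 qd6 0.62 F [-2.4 -3.7  6. ] w 7.3
```

{"api": "step_arm", "payload": {"moves": [0,0,0.0002,0.02,1,0,0,0.0004,0.04,1,0,0,0.0006,0.06,1]}}

```text
clock: 18.55
position: [0.5796, 0.1317, 0.0825]
ee_rot: [0.0, 0.992, -0.124, 0.0]
contact_force: [-1.5, -4.5, 4.8]
width: 0.008
```

```bash
python3 -c "
from h import *
m();avg(4)"
```

```text
t18.55 yaw -14.2 z 82.5 Mz 0.228 e6 -0.283 qd6 0.62 F [-1.5 -4.5  4.8] w 8.0
t18.75 p [579.6 131.7  82.5] yaw(x) -14.13 yaw(y) -104.13 tilt -1.000 F [-1.7 -5.3  5.3] M [-0.918  0.321  0.015] w 7.7 q6 1.92
avg M,F [-0.93   0.263  0.067 -1.366 -4.851  5.006] sd Mz 0.039
```

{"api": "step_arm", "payload": {"moves": [0,0,0,0,0.65,0,0,0,0,0.5,0,0,0,0,0.5,0,0,-0.02,0,0.5,0,0,-0.06,0,0.5]}}

```text
clock: 19.25
position: [0.5784, 0.1323, 0.111]
ee_rot: [0.0, 0.992, -0.124, -0.002]
contact_force: [-0.4, 0.4, -0.2]
width: 0.0213
```

{"api": "step_arm", "payload": {"moves": [0,0,-0.1,0,0.5,0,0,-0.2,0,0.5,0,0.1,-0.3,0,0.5,0,0.2,-0.3,0,0.5,0,0.25,-0.3,0,0.5]}}

```text
clock: 19.75
position: [0.5496, 0.0098, 0.2653]
ee_rot: [0.0, 0.992, -0.123, 0.003]
contact_force: [-0.5, -1.1, -0.1]
width: 0.0213
```

{"api": "step_arm", "payload": {"moves": [0,0,0,0,0.5,0,0,0,0,0.5]}}

```text
clock: 19.95
position: [0.5489, 0.0106, 0.2627]
ee_rot: [-0.001, 0.992, -0.125, 0.001]
contact_force: [0.2, 0.9, 0.2]
width: 0.0214
```

```bash
python3 - <<'E'
from h import *
brief(); a=cam("wrist")[0]["frame"]; b=cam("side")[0]["frame"][160:300,230:400]
b=cv2.resize(b,(640,527),interpolation=2)
cv2.imwrite("pics/end.png",cv2.resize(np.vstack([a[:, :],cv2.resize(b,(640,500))]),(427,600),interpolation=3) if 0 else np.hstack([cv2.resize(a,(400,250)),cv2.resize(b,(400,250))]))
cv2.imwrite("pics/end.png",np.vstack([cv2.resize(a,(480,300),interpolation=3),cv2.resize(b[100:,:],(480,300))]))
E
```

```text
t19.95 p [548.9  10.6 262.7] yaw(x) -14.34 yaw(y) -104.34 tilt -1.000 F [0.2 0.9 0.2] M [ 0.052 -0.007 -0.022] w 21.4 q6 1.71
```

View pics/end.png

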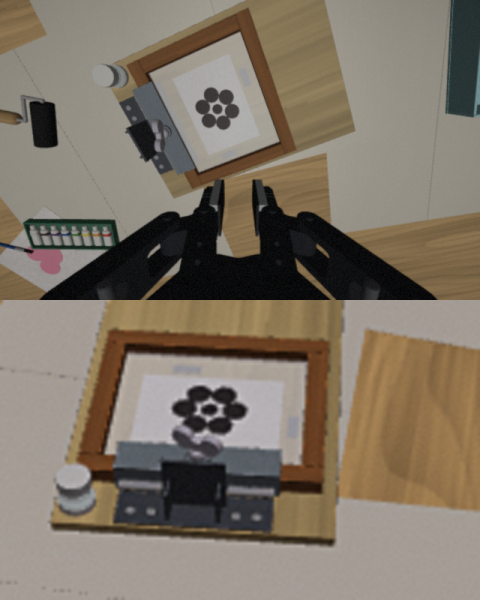

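The final views show the frame seated in the clamp, roughly centred, jar and plate untouched, arm clear. One numeric squareness check before signing off.

```bash
python3 - <<'E'
from h import *
c=cam("wrist");im=c[0]["frame"];hsv=cv2.cvtColor(im,cv2.COLOR_BGR2HSV)
m=((hsv[...,1]>125)&(hsv[...,2]<150)&(hsv[...,0]<20)).astype(np.uint8);m[252:]=0;m[:,:160]=0;m[:,420:]=0
m=cv2.morphologyEx(m,cv2.MORPH_OPEN,np.ones((3,3)))
h=cv2.convexHull(max(cv2.findContours(m,0,2)[0],key=cv2.contourArea));ap=cv2.approxPolyDP(h,6,True)[:,0]
F=cast(c,ap,.035)[:,:2]*1e3
B=cast(c,[(334,0),(473,173),(231,262)],.015)[:,:2]*1e3
for Q in(F,B):
  for i in range(len(Q)):
    e=Q[(i+1)%len(Q)]-Q[i];print(np.round(Q[i]),"len %.0f ang %.1f"%(np.linalg.norm(e),np.degrees(np.arctan2(e[1],e[0]))))
p1=np.round(ap);i=np.argmin(F[:,1]);j=np.argmax(F[:,0]);g=F[j]-F[i]
# -y bar outer edge, from subpixel saturation drop along the normal
E=[]
u0,u1=ap[i].astype(float),ap[j].astype(float);t=(u1-u0)/np.linalg.norm(u1-u0);n=np.array([t[1],-t[0]])
S=cv2.GaussianBlur(hsv[...,1],(3,3),0).astype(np.float32);V=cv2.GaussianBlur(im,(3,3),0)[...,2].astype(np.float32)
def fitedge(img,u0,u1,z):
    E=[];k=np.arange(-8,8.1,.5)
    for f in np.linspace(.1,.9,40):
        p=u0+f*(u1-u0);q=(p[None]+k[:,None]*n).astype(np.float32)
        v=cv2.remap(img,q[:,0].reshape(1,-1),q[:,1].reshape(1,-1),1)[0];E.append(p+n*(k[np.argmax(abs(np.diff(v)))]+.25))
    l=cv2.fitLine(cast(c,E,z)[:,:2].astype(np.float32),cv2.DIST_HUBER,0,1e-4,1e-4).ravel();return np.degrees(np.arctan(l[1]/l[0])),l[2:]*1e3
a,p=fitedge(S,u0,u1,.035);print("frame -y edge",a,p)
t=np.array([139,173.])/np.hypot(139,173);n=np.array([t[1],-t[0]])
b,q=fitedge(S,np.array([334.,2]),np.array([473.,173]),.015);print("board -y edge",b,q)
y=np.radians(8.2);print("edge distance",(p-q)@[-np.sin(y),np.cos(y)],"expected 116 if home")
E
```

```text
[723. -48.] len 236 ang -172.5
[489. -79.] len 207 ang 97.7
[461. 126.] len 236 ang 7.3
[695. 156.] len 206 ang -82.3
[738. -56.] len 284 ang -150.4
[ 492. -196.] len 376 ang 97.7
[442. 177.] len 377 ang -38.1
frame -y edge 7.822127 [614.9052  -64.01018]
board -y edge 31.771719 [ 618.4975  -123.26004]
edge distance 59.156469557608034 expected 116 if home
```

```bash
python3 - <<'E'
from h import *
c=cam("wrist");im=c[0]["frame"];S=cv2.GaussianBlur(cv2.cvtColor(im,cv2.COLOR_BGR2HSV)[...,1],(3,3),0).astype(np.float32)
E=[]
for v in range(6,168,4):
    x0=433+(v-2)*40/171;a=int(x0-12);g=np.abs(np.diff(S[v,a:a+25]));E.append((a+np.argmax(g)+.5,v))
l=cv2.fitLine(cast(c,E,.015)[:,:2].astype(np.float32),cv2.DIST_HUBER,0,1e-4,1e-4).ravel();q=l[2:]*1e3
print("board edge",np.degrees(np.arctan(l[1]/l[0])),q);y=np.radians(7.9)
print((np.array([614.9,-64.0])-q)@[-np.sin(y),np.cos(y)],"expected 116")
E
```

```text
board edge 7.654532 [ 615.36865 -180.41982]
115.37934223746332 expected 116
```

Parallel to within 0.2°, and 115.4 mm measured against the 116 mm expected when home. Handing in.

```bash
python3 -c "
from rig import job; print(job.sign_off())"
```

```text
the job is handed in; nothing more can be done
None
```

The frame is home in the clamp, the wing screw is tightened to about 50 N, and the gripper has let go. I signed the job off after about 20 s of the 67 s. No verdict comes back, so what follows is from my own checks.

**Frame:** I gripped the bar at the open end, squared the frame, and slid it in until it met the back wall at about 9 N.
- **Seating:** after release, the frame's open-end edge was 115.4 mm from the board's end, against 116 mm when fully home.
- **Squareness:** the same edge was parallel to the board's end within 0.2°.
- **Centring:** it was within about 1 to 4 mm of centre by rough image measurements.

**Screw:** I turned it clockwise in one grasp, about 3.3 rad in all. The last 0.7 rad was with the foot on the bar.
- **Load:** joint 6's effort changed by 0.078 N m from its free-turning level, which means about 49 N. The angle turned after contact gives about 56 N. Both are within the 30 to 80 N range.

**Surroundings:** the last images show the jar and plate untouched. The contact force read near zero with the arm raised clear.

**Checks that disagreed or were noisy:**
- The wrist moment was too noisy on its own (about ±0.04 N m) and dropped to near zero at rest. While turning it rose from about 0.15 to 0.23 N m, which agrees.
- Joint 6's effort fell in size as the load grew, the opposite of what I expected. I trusted it because its rate of change matched the stated stiffness.
- One early image estimate put the frame about 6 mm short of home. A finger partly hid the corner it used, and the later check did not support it.
- While gripping the bar I commanded one wrong row and briefly lifted the frame a few mm. I lowered it back before sliding.

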